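# Find the radius gauge that fits a rounded cover corner

### The job

The white corner piece clamped in the nest of the inspection fixture has a rounded edge of unknown radius. Try the concave radius gauges from the rail on its edge until you find the one that sits fully down without riding high or rocking, and leave that one standing upright by itself on the middle of the edge, with the other two astride the rail. Leave everything else on the bench alone.

Things in the scene. Friction and masses are not known exactly. Their poses are not given: they have to be found in the camera images.
- gauge6_tab (a point): centre of the grip tab of the 6 mm concave gauge: upright yellow plate, 32 mm along x, 12 mm thick along y; free from 27 mm below to 21 mm above this point (z up). Under it an aluminium body, 24 mm thick, 85 mm wide: an upside-down V with a rounded hollow, legs spreading at 45 degrees to +x and -x, ends 79 mm below this point. About 0.16 kg, top-heavy
- gauge6_root (a point): top of the rounded hollow of the 6 mm gauge (yellow tab), 47.5 mm below the tab's centre, same axes; it lies on the crown of a corner that it fits. The leg faces, produced, meet 45 mm below the tab's centre
- gauge16_tab (a point): centre of the grip tab of the 16 mm concave gauge: upright green plate, 32 mm along x, 12 mm thick along y; free from 27 mm below to 21 mm above this point (z up). Under it an aluminium body, 24 mm thick, 85 mm wide: an upside-down V with a rounded hollow, legs spreading at 45 degrees to +x and -x, ends 79 mm below this point. About 0.16 kg, top-heavy
- gauge16_root (a point): top of the rounded hollow of the 16 mm gauge (green tab), 51.6 mm below the tab's centre, same axes; it lies on the crown of a corner that it fits. The leg faces, produced, meet 45 mm below the tab's centre
- gauge26_tab (a point): centre of the grip tab of the 26 mm concave gauge: upright red plate, 32 mm along x, 12 mm thick along y; free from 27 mm below to 21 mm above this point (z up). Under it an aluminium body, 24 mm thick, 85 mm wide: an upside-down V with a rounded hollow, legs spreading at 45 degrees to +x and -x, ends 79 mm below this point. About 0.16 kg, top-heavy
- gauge26_root (a point): top of the rounded hollow of the 26 mm gauge (red tab), 55.8 mm below the tab's centre, same axes; it lies on the crown of a corner that it fits. The leg faces, produced, meet 45 mm below the tab's centre
- crown (a point): highest line, at mid length, of the rounded edge of the clamped white corner, 62 mm above the bench whatever its radius. The edge runs 30 mm each way along y; two flat faces fall at 45 degrees to +x and -x; z up. Edge radius 6, 16 or 26 mm, not known beforehand. A too small gauge stands on its legs, root 4 mm (one size off) or 8 mm above the crown
- fixture: fixed grey plate 270 x 200 x 12 mm, axes as the crown's; origin on the bench under the crown. The clamped corner sits between two low blue cheeks; two spare corners of the other radii are parked 135 mm off along +x, not to be gauged. A too large gauge bears on the crown alone and, let go, rocks about y by some 0.1 rad (0.2 if two sizes off); the right one stands upright
- rail_ridge (a point): mid length of the gauge rail, a fixed dark steel ridge 350 mm long along y, flat-topped, faces falling at 45 degrees to +x and -x, blue end plates. This point is where its faces, produced, meet: 62 mm above the bench, 14 mm over the flat top. The gauges start astride it, in any order, 110 mm apart, y axes along it; any gauge so standing has its tab's centre 45 mm above this point's level
- convex16: convex radius gauge with a green tab (16 mm round nose, for hollow fillets; not for this job), lying flat, about 110 x 32 x 12 mm; origin at the centre of the round nose, on the bench; bystander
- convex26: convex radius gauge with a red tab (26 mm round nose, for hollow fillets; not for this job), lying flat, about 120 x 52 x 12 mm; origin at the centre of the round nose, on the bench; bystander
- tube_rack: white rack 110 x 200 x 22 mm with purple-capped sample tubes standing to 90 mm; origin at the centre of its underside; bystander
- reagent: white bottle with a blue cap, 64 mm across, 150 mm tall; origin at the centre of its underside; bystander
- stain_jar: amber jar with a black cap, 56 mm across, 70 mm tall; origin at the centre of its underside; bystander
- scanner: grey hand-held code scanner lying on the bench, 160 x 72 x 34 mm; origin under its head, handle along its +x; bystander
- driver: orange-handled screwdriver lying on the bench, along its x axis; bystander
There are look-alikes about, which are no part of the job. Leave any blue or turquoise look-alike of the part that bears gauge16_tab alone.

How it is judged:
By the outcome, as a careful person would: the job done as asked, in the order asked, and still so for the second after the job is handed in, with the robot touching nothing.
It also fails if it takes over 72 s, if anything falls off the work surface, if the arm or the gripper's body presses on something with over 40 N, if the wrist force passes 120 N, or if a joint passes its speed limit or range.

### The arm

A 7-joint arm with a two-finger parallel gripper is mounted at the origin on the work surface. World frame = base frame: x ahead of the robot, y to its left, z up, the work surface at z = 0. Lengths are in m, angles in rad, forces in N, time in s.
With the tool pointing down it reaches from about 0.4 to 0.85 m from the base axis. Payload 10.4 kg.
Tool frame: the origin (TCP) lies on the mounting face of the last link; the fingertips stand 173 mm ahead of it and the grasp point (between the pads) lies 155 mm ahead of it (manip.tip_extent is the distance from the TCP to the fingertips, in m); z points along the fingers, y is the line along which they close (so a half turn about z gives the same grasp; the last joint's range is limited). The gripper opens to 85 mm and grips with 20 to 120 N. Pads are 22 mm wide; open, the fingers measure 114 mm over their backs; the gripper's body (76 mm by 85 mm) begins 54 mm behind the grasp point. The pads swing forward as they close: fully open they stand 13 mm farther back than shut.
Start: joints at [-1.131, 0.332, -0.065, 1.46, 0.022, 1.35, -0.088], TCP at [0.279, 0.559, 0.405] pointing down, gripper open.
Joint ranges: [-2.6, 2.6], [-0.5, 2.12], [-1.47, 1.34], [0.16, 2.42], [-1.27, 4.41], [0.06, 2.06], [-2.6, 2.6]. Speed limits (rad/s): [2.22, 2.22, 2.79, 2.79, 3.14, 3.14, 3.14].

### API

Orientations are given as a unit quaternion [x, y, z, w].
In Python, from workcell import manip gives the robot as it stands.
- The arm moves only by the tool move_arm, never from a script. Its argument "plan" is one flat list of numbers, 7 for each row, row after row: the turn, a rotation vector about the tool's x, y, z in rad, then the shift along the tool's x, y, z in m, then the finger opening in m, from 0 to 0.0854. In form: [ax, ay, az, dx, dy, dz, gripper, ax, ay, az, dx, dy, dz, gripper, ...]. A call has 1 to 12 rows; each row is the pose to reach, as a shift and turn from the pose commanded when the call began, along the tool's axes at that moment; what a row does not reach only later rows make up. A row lasts 1/8 s, in which the tool goes at most 62.5 mm and 10.7 degrees, less where a joint would pass 70% of its speed; a pose out of reach is approached as far as the arm can. A call with a gripper value outside its range is refused whole. The fingers move at their own pace and stop on an object; "squeeze" is the grip in N (left out, the last holds). Time passes only in rows, so rows that repeat a pose let the fingers close. It gives the time, the measured TCP pose, the force, the opening and the grip force at its end, in the units of the state.
- manip.get_obs(): the state, without advancing time (a new reading comes with each control period).
- manip.camera(name): name is "scene" or "side" or "wrist"; returns a dict with "color" (420x560x3 uint8, red, green, blue), "fx", "fy", "cx", "cy" (pixels), "cam_to_world" (4x4, takes a point from camera to world coordinates); the wrist camera has in their place "mount" (4x4, takes a point from camera to tool coordinates, whose origin is the TCP and whose axes are the flange's). Camera axes: x right, y down, z forward; pixel columns grow to the right and rows downward; lengths in m; the calibration is good to about 2 mm. A picture is of the moment at which its call begins: read the wrist's pose just before it. There is no depth.
- manip.hand_in(): hands the job in; it is judged then, once.
Trained networks look in a picture, given as the dict that the camera call returned (one of the last four; its "shot" number tells which), for a name from the list of things; names that differ only in an ending like _2 or _b are one class to them, and where a whole thing is asked for, a point or a joint stands for the part that bears it (a point fixed in the world has none). Each returns a list of dicts, best first, with "conf" (0 to 1); they miss things now and then, are a little off and sometimes report something else, mostly with a low value. They report only what shows in the picture. A call takes as long as a camera call. They do not tell look-alikes from the thing itself.
- manip.look_for(picture, label): "position" ([x, y, z] in m, in the coordinates of the camera as it stood for that picture, good to about 4 mm: the middle of the surface that is visible of it).
- manip.silhouettes(picture, label): "pixels" (420x560 bool, what is visible of it).
- manip.tip_of(picture, label): "position" ([x, y, z] in m, in the coordinates of the camera as it stood for that picture, good to about 4 mm: a listed point, or the origin of a listed thing).
The state is a dict: "clock": time; "joint_pos": joint angles; "joint_velocities": joint speeds; "tau": joint torques, N m; "position": TCP position; "ee_rot": TCP orientation; "ft_force": force on the tool from outside, world axes, zero at the start; "torque": the same for the moment, N m; "grip_width": opening from 0.0 (shut) to 1.0 (fully open); "grasp_force": force on a finger pad.
Only numpy, scipy, OpenCV 4.12 (cv2) and the standard library are available. Lean on these libraries where they do the work, as an engineer would, in place of code of your own. Each camera call takes 0.05 s, during which the arm holds its last target. There are 200 camera calls.

## Working session

There is one attempt and no reset: what is moved stays moved. The work goes in short steps, Python scripts to look and compute and a tool call to move; the robot and the scene stay as the last step left them, time stands still between calls to the robot, and variables do not carry over. Pictures are saved under pics/ and viewed, at most 10 in all, crops included, and the job is handed in when it is done.

Besides the shell and the picture viewer there is one more tool, called after "Request:" as name(argument=value, ...) on one line, values as JSON. move_arm: Moves the arm, as the interface text tells. Its arguments: {"type":"object","properties":{"plan":{"type":"array","items":{"type":"number"}},"squeeze":{"type":"number"}},"required":["plan"]}

```bash
ls; mkdir -p pics; cat > h.py <<'E'
import numpy as np, cv2
from scipy.spatial.transform import Rotation as R
from workcell import manip
def obs():
    o=manip.get_obs(); T=np.eye(4); T[:3,:3]=R.from_quat(o["ee_rot"]).as_matrix(); T[:3,3]=o["position"]; return o,T
def cam(n):
    o,T=obs(); p=manip.camera(n); p["M"]=T@p["mount"] if n=="wrist" else np.array(p["cam_to_world"]); return p
def save(p,f,crop=None,k=1):
    im=p["color"][...,::-1]
    if crop: x0,y0,x1,y1=crop; im=im[y0:y1,x0:x1]
    cv2.imwrite("pics/"+f,cv2.resize(im,None,fx=k,fy=k,interpolation=cv2.INTER_CUBIC))
def W(p,c): return (p["M"]@np.r_[c,1])[:3]
def px(p,w):
    c=np.linalg.inv(p["M"])@np.r_[w,1]; return np.array([p["fx"]*c[0]/c[2]+p["cx"],p["fy"]*c[1]/c[2]+p["cy"]])
def tips(p,l,n=3):
    for d in manip.tip_of(p,l)[:n]:
        w=W(p,d["position"]); print(l,round(d["conf"],2),w.round(4),px(p,w).round())
def tri(ps,us):
    A=[];b=[]
    for p,u in zip(ps,us):
        d=p["M"][:3,:3]@np.array([(u[0]-p["cx"])/p["fx"],(u[1]-p["cy"])/p["fy"],1]); d/=np.linalg.norm(d)
        P=np.eye(3)-np.outer(d,d); A.append(P); b.append(P@p["M"][:3,3])
    return np.linalg.solve(sum(A),sum(b))
def move(pos,yaw=None,q=None):
    "shift in tool axes from current pose to world TCP pos"
    o,T=obs(); return T[:3,:3].T@(np.array(pos)-T[:3,3])
E
python3 - <<'E'
from h import *
o,T=obs(); print(o, T.round(3))
ps={n:cam(n) for n in("scene","side")}
ims=[p["color"] for p in ps.values()]
for n,p in ps.items():
    save(p,n+"0.png",None,1.4)
    for l in["gauge6_tab","gauge16_tab","gauge26_tab","crown","rail_ridge","fixture"]: print(n,end=" ");tips(p,l)
E
```

```text
pics
{'clock': 0.0, 'joint_pos': array([-1.13059009,  0.33285078, -0.06469517,  1.46093095,  0.02159913,
        1.34992598, -0.08847324]), 'joint_velocities': array([-1.77942998e-04, -9.63697189e-04,  4.05063978e-05,  2.90873617e-04,
       -2.92529817e-04,  1.20636157e-04, -1.93690271e-04]), 'tau': array([ 2.00956101e-04, -6.25434422e+01,  4.94328467e-02, -3.91604912e+01,
        1.62995607e-02,  9.90097469e-03,  1.99463392e-05]), 'position': array([0.27897552, 0.5591338 , 0.40393388]), 'ee_rot': array([ 2.29322592e-01,  9.73350217e-01, -6.97889752e-04, -1.29530109e-04]), 'ft_force': array([-0.77112621, -0.19712842,  0.21655565]), 'torque': array([-0.01349511,  0.01751818, -0.05906419]), 'grasp_force': 0.0, 'grip_width': 0.998085621964296} [[-0.895  0.446 -0.001  0.279]
 [ 0.446  0.895 -0.001  0.559]
 [-0.    -0.001 -1.     0.404]
 [ 0.     0.     0.     1.   ]]
scene gauge6_tab 0.65 [0.4731 0.2142 0.1055] [342. 208.]
gauge6_tab 0.22 [ 0.6177 -0.4607 -0.0039] [149. 211.]
scene gauge16_tab 0.73 [0.4885 0.5973 0.0763] [453. 246.]
gauge16_tab 0.71 [0.4547 0.3265 0.1045] [375. 212.]
gauge16_tab 0.65 [0.4442 0.486  0.0736] [421. 228.]
scene gauge26_tab 0.47 [0.4881 0.1104 0.1033] [311. 204.]
scene crown 0.75 [ 0.5123 -0.2338  0.0607] [217. 194.]
scene rail_ridge 0.72 [0.4769 0.2169 0.0616] [341. 218.]
rail_ridge 0.66 [0.4578 0.327  0.0563] [373. 223.]
scene fixture 0.7 [ 0.5145 -0.2339 -0.0011] [218. 206.]
side gauge6_tab 0.86 [0.4701 0.2192 0.1005] [248. 186.]
side gauge16_tab 0.77 [0.4593 0.3237 0.1058] [236. 169.]
gauge16_tab 0.55 [0.2994 0.2735 0.0803] [191. 191.]
gauge16_tab 0.5 [0.4458 0.489  0.076 ] [222. 153.]
side gauge26_tab 0.82 [0.4846 0.1092 0.1048] [262. 203.]
side crown 0.8 [ 0.5124 -0.2406  0.0597] [311. 292.]
crown 0.51 [ 0.6153 -0.465  -0.0054] [385. 369.]
side rail_ridge 0.72 [0.4724 0.2131 0.0606] [249. 198.]
side fixture 0.87 [ 0.5119 -0.2382  0.    ] [309. 308.]
```

View pics/scene0.png

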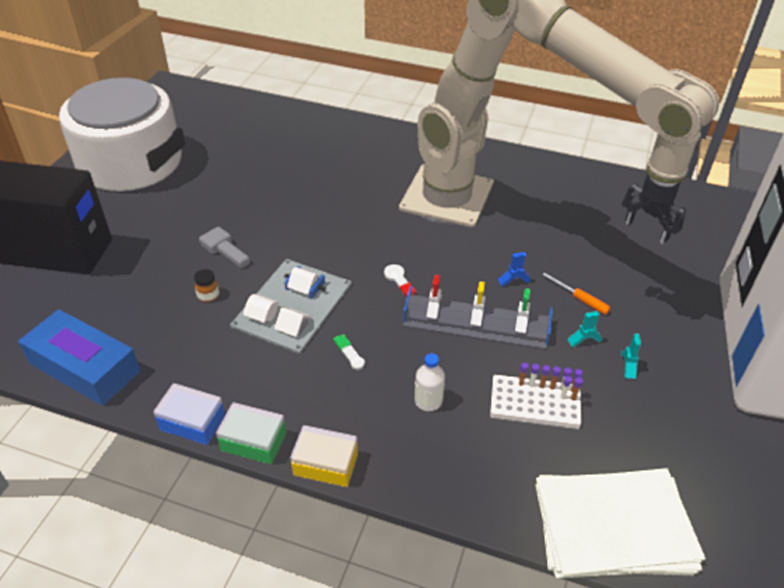

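View pics/side0.png

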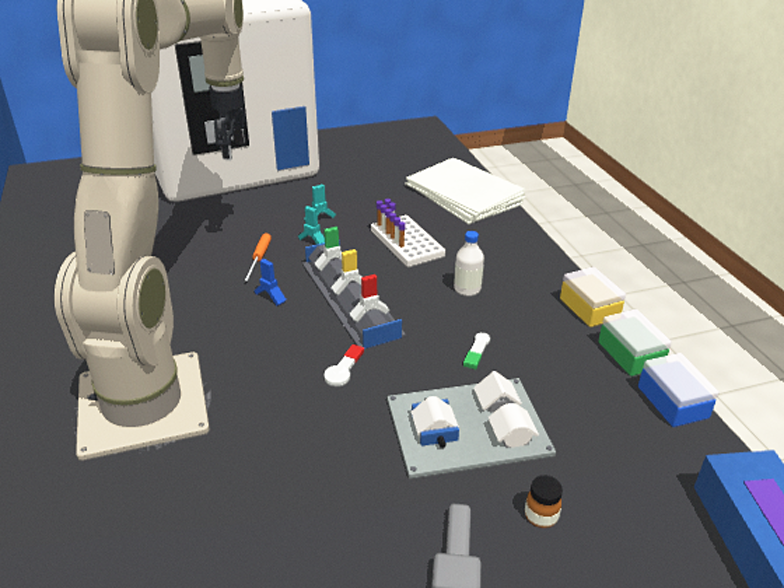

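The scene picture (shown at 1.4x) has the rail gauges red (436,290), yellow (480,300) and green (525,305). The clamped corner is at (304,283) between blue cheeks, with the spare corners at (262,308) and (290,322). The look-alikes to leave alone are the blue one (516,270) and the turquoise ones (588,330) and (632,355). The convex red and green gauges lie flat. I'll move over the rail now, with the tool turned to match it.

Request:
move_arm(plan=[0, 0, -0.6, -0.331, -0.237, 0.05, 0.05, 0, 0, -0.6, -0.331, -0.237, 0.05, 0.05, 0, 0, -0.6, -0.331, -0.237, 0.05, 0.05, 0, 0, -0.6, -0.331, -0.237, 0.05, 0.05, 0, 0, -0.6, -0.331, -0.237, 0.05, 0.05, 0, 0, -0.6, -0.331, -0.237, 0.05, 0.05, 0, 0, -0.6, -0.331, -0.237, 0.05, 0.05, 0, 0, -0.6, -0.331, -0.237, 0.05, 0.05, 0, 0, -0.6, -0.331, -0.237, 0.05, 0.05], squeeze=30)

```text
clock: 1.82
position: [0.4691, 0.2002, 0.3549]
ee_rot: [-0.069, 0.998, 0.0, 0.0]
ft_force: [0.0, 0.6, 0.3]
grip_width: 0.586
grasp_force: 0.0
```

```bash
python3 - <<'E'
from h import *
p=cam("wrist"); o,T=obs(); print(o["clock"],T.round(4),p["mount"].round(3),p["fx"])
for l in["gauge6_tab","gauge16_tab","gauge26_tab","rail_ridge"]: tips(p,l)
save(p,"w1.png",None,1.4)
E
```

```text
1.875 [[-9.904e-01 -1.385e-01  1.000e-04  4.689e-01]
 [-1.385e-01  9.904e-01  6.000e-04  2.007e-01]
 [-1.000e-04  6.000e-04 -1.000e+00  3.549e-01]
 [ 0.000e+00  0.000e+00  0.000e+00  1.000e+00]] [[ 0.    -0.95  -0.314  0.081]
 [ 1.     0.001 -0.001  0.001]
 [ 0.001 -0.314  0.95   0.031]
 [ 0.     0.     0.     1.   ]] 289.08598320833
gauge6_tab 0.62 [0.4759 0.2155 0.1072] [292. 231.]
gauge6_tab 0.51 [0.4867 0.1089 0.0496] [181. 205.]
gauge16_tab 0.85 [0.4552 0.3284 0.1067] [434. 225.]
gauge26_tab 0.85 [0.487  0.1086 0.1028] [160. 225.]
rail_ridge 0.83 [0.4743 0.2136 0.0595] [287. 210.]
```

Request:
move_arm(plan=[0, 0, 0, 0.03, -0.435, 0.03, 0.05, 0, 0, 0, 0.03, -0.435, 0.03, 0.05, 0, 0, 0, 0.03, -0.435, 0.03, 0.05, 0, 0, 0, 0.03, -0.435, 0.03, 0.05, 0, 0, 0, 0.03, -0.435, 0.03, 0.05, 0, 0, 0, 0.03, -0.435, 0.03, 0.05, 0, 0, 0, 0.03, -0.435, 0.03, 0.05, 0, 0, 0, 0.03, -0.435, 0.03, 0.05, 0, 0, 0, 0.03, -0.435, 0.03, 0.05])

```text
clock: 3.2
position: [0.4995, -0.2348, 0.3244]
ee_rot: [-0.069, 0.998, 0.0, -0.0]
ft_force: [-0.0, 0.5, 0.7]
grip_width: 0.583
grasp_force: 0.0
```

```bash
python3 - <<'E'
from h import *
p=cam("wrist"); o,T=obs(); print(o["clock"],T.round(4))
for l in["crown","fixture"]: tips(p,l)
save(p,"w2.png",None,1.4)
s=manip.silhouettes(p,"fixture")
# rectify onto plate plane z=.012 -> rect
m=s[0]["pixels"].astype(np.uint8); c=max(cv2.findContours(m,0,2)[0],key=cv2.contourArea)[:,0]
d=np.c_[(c[:,0]-p["cx"])/p["fx"],(c[:,1]-p["cy"])/p["fy"],np.ones(len(c))]@p["M"][:3,:3].T; o0=p["M"][:3,3]
w=o0+d*((0.012-o0[2])/d[:,2])[:,None]
print(s[0]["conf"],cv2.minAreaRect((w[:,:2]*1000).astype(np.float32)))
E
```

```text
3.25 [[-9.903e-01 -1.388e-01 -1.000e-04  4.996e-01]
 [-1.388e-01  9.903e-01  8.000e-04 -2.341e-01]
 [-0.000e+00  8.000e-04 -1.000e+00  3.246e-01]
 [ 0.000e+00  0.000e+00  0.000e+00  1.000e+00]]
crown 0.73 [ 0.616  -0.4617 -0.0046] [ 67. 265.]
0.82 ((573.3687744140625, -242.41744995117188), (199.5753631591797, 267.6038513183594), 83.89944458007812)
```

View pics/w2.png

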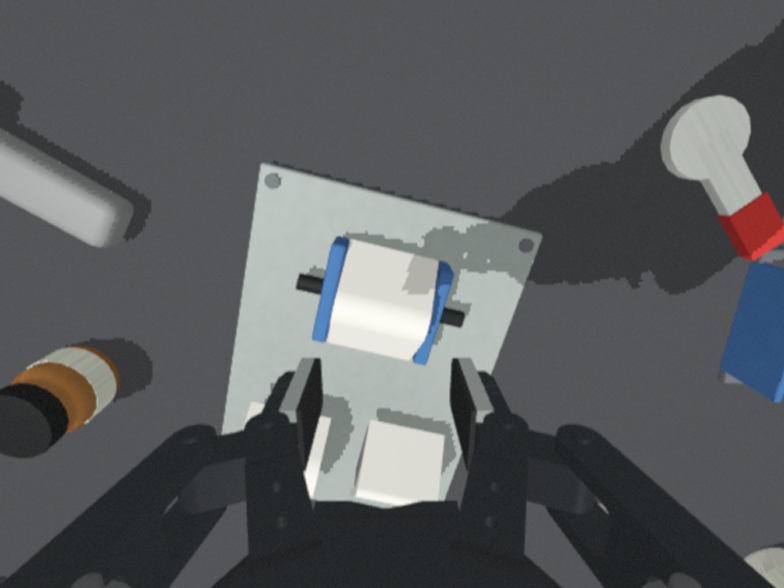

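The wrist picture shows the clamped corner at (385,300), with the spares at (285,440) and (400,460) under the fingers. The fixture yaw is about -6.1°. I'll crop the side view to compare the radii, and do a check on the green tab.

```bash
python3 - <<'E'
from h import *
p=cam("side"); q=cam("scene")
a=p["color"][255:345,270:400]; b=q["color"][175:265,160:290]; c=p["color"][130:230,185:330][:90,:130]
im=np.hstack([cv2.resize(x,None,fx=3,fy=3,interpolation=cv2.INTER_CUBIC) for x in(a,c)])
im=im[:,:780]
cv2.imwrite("pics/crop1.png",im[...,::-1])
for l in["crown"]: tips(p,l);tips(q,l)
E
```

```text
crown 0.87 [ 0.5119 -0.2388  0.0598] [310. 292.]
```

View pics/crop1.png

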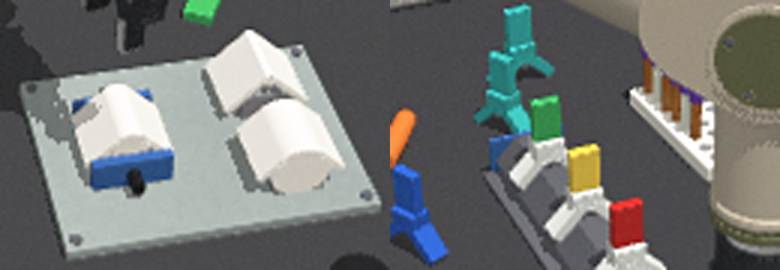

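The crop shows one sharp spare (250,60) and one very round spare (300,150). The clamped corner (125,110) is in between, so 16 mm is likely. There are several candidates for gauge16 in this crop:
- **Green, astride the rail (545,120):** this is the one meant. It has a green tab on an aluminium body and sits on the rail.
- **Turquoise (500,80) and blue (410,215):** these stand on the bench and are look-alikes to leave alone.

I'll go above the green tab.

Request:
move_arm(plan=[0, 0, 0, -0.034, 0.561, -0.02, 0.05, 0, 0, 0, -0.034, 0.561, -0.02, 0.05, 0, 0, 0, -0.034, 0.561, -0.02, 0.05, 0, 0, 0, -0.034, 0.561, -0.02, 0.05, 0, 0, 0, -0.034, 0.561, -0.02, 0.05, 0, 0, 0, -0.034, 0.561, -0.02, 0.05, 0, 0, 0, -0.034, 0.561, -0.02, 0.05, 0, 0, 0, -0.034, 0.561, -0.02, 0.05, 0, 0, 0, -0.034, 0.561, -0.02, 0.05, 0, 0, 0, -0.034, 0.561, -0.02, 0.05, 0, 0, 0, -0.034, 0.561, -0.02, 0.05])

```text
clock: 4.97
position: [0.4561, 0.3246, 0.3445]
ee_rot: [-0.069, 0.998, -0.0, -0.0]
ft_force: [0.5, -0.4, 0.3]
grip_width: 0.587
grasp_force: 0.0
```

```bash
python3 - <<'E'
from h import *
p=cam("wrist"); o,T=obs(); print(o["clock"],T.round(4))
tips(p,"gauge16_tab"); tips(p,"gauge6_tab")
hsv=cv2.cvtColor(p["color"],cv2.COLOR_RGB2HSV)
m=cv2.inRange(hsv,(50,100,40),(75,255,255))
n,l,st,ce=cv2.connectedComponentsWithStats(m)
for i in range(1,n):
    if st[i,4]>100: print(st[i],ce[i], cv2.minAreaRect(np.argwhere(l==i)[:,::-1].astype(np.float32)))
save(p,"w3.png",None,1.4)
print(px(p,[.4564,.3262,.128]),px(p,[.4564,.3262,.107]))
E
```

```text
5.025 [[-9.908e-01 -1.355e-01  1.000e-04  4.565e-01]
 [-1.355e-01  9.908e-01 -6.000e-04  3.238e-01]
 [ 0.000e+00 -6.000e-04 -1.000e+00  3.446e-01]
 [ 0.000e+00  0.000e+00  0.000e+00  1.000e+00]]
gauge16_tab 0.96 [0.4421 0.4876 0.0761] [461. 222.]
gauge16_tab 0.68 [0.6776 0.408  0.0015] [313. 355.]
gauge16_tab 0.62 [0.4581 0.3244 0.1034] [274. 226.]
gauge6_tab 0.87 [0.4752 0.2178 0.1068] [134. 231.]
gauge6_tab 0.47 [ 0.7498  0.1732 -0.0026] [141. 375.]
[269 200  17  60 925] [277.25081081 230.84756757] ((277.0, 229.5), (59.0, 16.0), 90.0)
[276.45711129 237.3672815 ] [276.40988915 226.29891471]
```

View pics/w3.png

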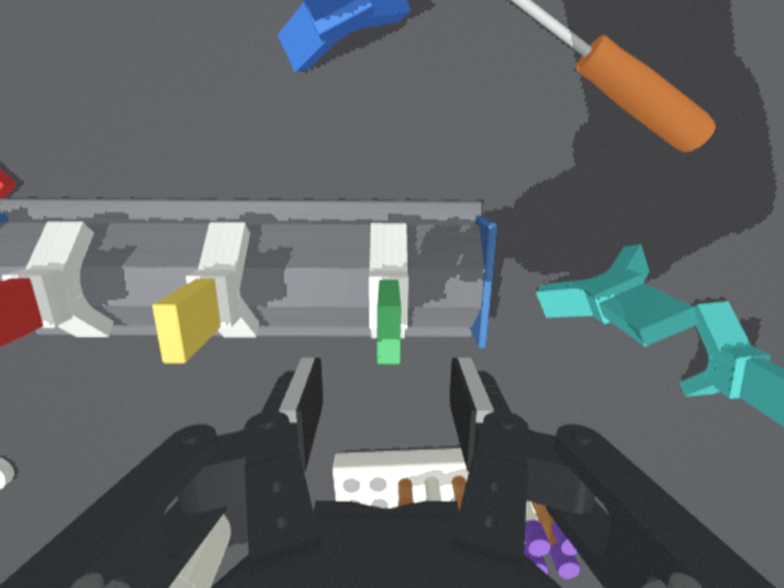

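The fingers centre at column 386, with the green tab at column 388, and the rail runs along the image. Descending and gripping now.

Request:
move_arm(plan=[0, 0, 0, -0.001, 0.001, 0.04, 0.05, 0, 0, 0, -0.001, 0.001, 0.075, 0.05, 0, 0, 0, -0.001, 0.001, 0.08, 0.05, 0, 0, 0, -0.001, 0.001, 0.08, 0.05, 0, 0, 0, -0.001, 0.001, 0.08, 0.0, 0, 0, 0, -0.001, 0.001, 0.08, 0.0, 0, 0, 0, -0.001, 0.001, 0.08, 0.0, 0, 0, 0, -0.001, 0.001, 0.08, 0.0, 0, 0, 0, -0.001, 0.001, 0.08, 0.0], squeeze=40)

```text
clock: 6.25
position: [0.4573, 0.3261, 0.2659]
ee_rot: [-0.069, 0.998, 0.0, 0.001]
ft_force: [-1.9, -0.6, 6.6]
grip_width: 0.134
grasp_force: 40.0
```

```bash
python3 - <<'E'
from h import *
o,T=obs(); print(o["clock"],T.round(4),o["grip_width"],o["grasp_force"],o["ft_force"])
E
```

```text
6.25 [[-9.906e-01 -1.367e-01  1.400e-03  4.573e-01]
 [-1.367e-01  9.906e-01  1.100e-03  3.261e-01]
 [-1.500e-03  9.000e-04 -1.000e+00  2.659e-01]
 [ 0.000e+00  0.000e+00  0.000e+00  1.000e+00]] 0.13400857539328653 39.971169233322144 [-1.87493649 -0.64696611  6.56435839]
```

Request:
move_arm(plan=[0, 0, 0, 0, 0, -0.05, 0.0, 0, 0, 0, 0, 0, -0.1, 0.0, 0, 0, 0, 0, -0.05, -0.13, 0.0, 0, 0, 0.05, 0.002, -0.11, -0.13, 0.0, 0, 0, 0.1, 0.005, -0.17, -0.13, 0.0, 0, 0, 0.15, 0.008, -0.23, -0.13, 0.0, 0, 0, 0.2, 0.011, -0.29, -0.13, 0.0, 0, 0, 0.244, 0.014, -0.35, -0.13, 0.0, 0, 0, 0.244, 0.017, -0.41, -0.13, 0.0, 0, 0, 0.244, 0.02, -0.47, -0.13, 0.0, 0, 0, 0.244, 0.022, -0.525, -0.12, 0.0, 0, 0, 0.244, 0.0226, -0.566, -0.11, 0.0])

```text
clock: 7.75
position: [0.5116, -0.2403, 0.3746]
ee_rot: [0.054, 0.999, -0.0, 0.0]
ft_force: [0.2, 0.5, -1.8]
grip_width: 0.134
grasp_force: 39.6
```

```bash
python3 - <<'E'
from h import *
p=cam("wrist"); o,T=obs(); print(o["clock"],T.round(4),o["grip_width"],o["ft_force"])
tips(p,"gauge16_root"); tips(p,"gauge16_tab"); tips(p,"crown")
for n in("side","scene"):
    q=cam(n); tips(q,"gauge16_tab",1); tips(q,"gauge16_root",1); tips(q,"crown",1)
save(p,"w4.png",None,1.4)
E
```

```text
7.8 [[-0.9937  0.1124 -0.0013  0.5105]
 [ 0.1124  0.9937 -0.0029 -0.2448]
 [ 0.001  -0.003  -1.      0.3733]
 [ 0.      0.      0.      1.    ]] 0.13592652043027895 [-3.48313826 -3.13644335 -3.20594073]
gauge16_root 0.59 [ 0.5135 -0.2387  0.1635] [277. 242.]
gauge16_tab 0.68 [ 0.5115 -0.2411  0.2169] [272. 284.]
gauge16_tab 0.84 [ 0.5108 -0.2401  0.2133] [313. 245.]
gauge16_root 0.78 [0.4876 0.5961 0.0232] [227. 150.]
crown 0.63 [ 0.5068 -0.2376  0.0602] [308. 292.]
gauge16_tab 0.7 [0.49   0.5963 0.074 ] [453. 246.]
gauge16_root 0.67 [0.4458 0.4877 0.0229] [419. 239.]
crown 0.82 [ 0.5145 -0.2361  0.0631] [216. 194.]
```

View pics/w4.png

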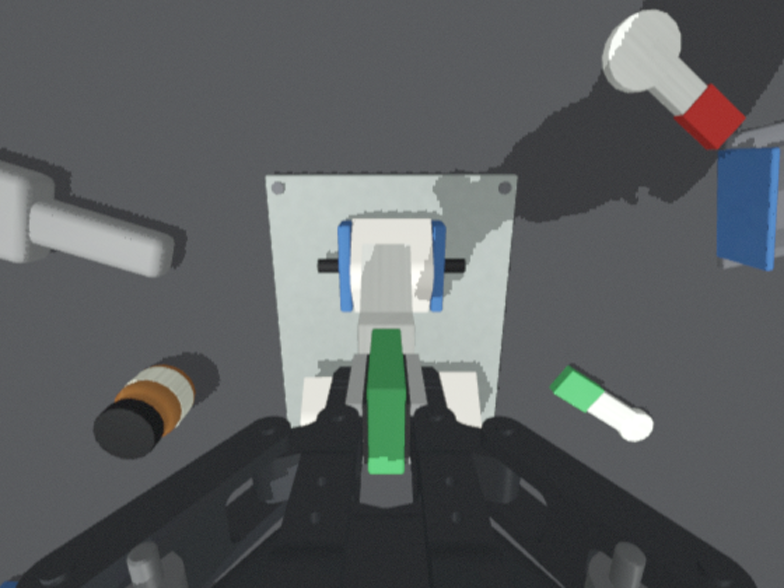

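The held green gauge is square to the fixture. The nest centre is at column 391 and the gauge at column 385. I'll lower to hover and measure once settled.

Request:
move_arm(plan=[0, 0, 0, 0, 0.003, 0.03, 0.0, 0, 0, 0, 0, 0.003, 0.055, 0.0, 0, 0, 0, 0, 0.003, 0.065, 0.0, 0, 0, 0, 0, 0.003, 0.065, 0.0, 0, 0, 0, 0, 0.003, 0.065, 0.0])

```text
clock: 8.98
position: [0.5127, -0.2351, 0.3108]
ee_rot: [0.053, 0.999, -0.0, 0.001]
ft_force: [0.8, 0.3, -1.7]
grip_width: 0.138
grasp_force: 39.8
```

```bash
python3 - <<'E'
from h import *
p=cam("wrist"); o,T=obs(); print(o["clock"],T.round(4),o["ft_force"])
hsv=cv2.cvtColor(p["color"],cv2.COLOR_RGB2HSV)
m=cv2.inRange(hsv,(100,120,40),(125,255,255)); m[:, :150]=0; m[:,420:]=0
n,l,st,ce=cv2.connectedComponentsWithStats(m); 
for i in range(1,n):
    if st[i,4]>60: print(st[i],ce[i])
g=cv2.inRange(hsv,(50,100,40),(75,255,255)); n,l,st,ce=cv2.connectedComponentsWithStats(g); print(st[1:][st[1:,4]>200])
q=cam("side"); r=cam("scene")
for x in(q,r): tips(x,"gauge16_tab",1);tips(x,"gauge16_root",1);tips(x,"crown",1)
s=np.hstack([cv2.resize(a["color"][y0:y0+120,x0:x0+110],None,fx=3.6,fy=3.6,interpolation=cv2.INTER_CUBIC) for a,x0,y0 in((q,255,205),(r,165,120))])[:,:792]
cv2.imwrite("pics/c5.png",s[...,::-1])
E
```

```text
9.025 [[-9.943e-01  1.067e-01  1.600e-03  5.126e-01]
 [ 1.067e-01  9.943e-01 -3.000e-04 -2.351e-01]
 [-1.700e-03 -1.000e-04 -1.000e+00  3.108e-01]
 [ 0.000e+00  0.000e+00  0.000e+00  1.000e+00]] [-1.08378593 -0.53569218 -1.56513297]
[226 167  14  79 711] [232.27285513 204.28410689]
[309 167  14  79 730] [315.60410959 204.26164384]
[[ 262  235   29  103 2618]
 [ 409  288   47   40  999]]
gauge16_tab 0.84 [ 0.5124 -0.234   0.1516] [312. 263.]
gauge16_root 0.91 [0.2931 0.2739 0.0276] [191. 205.]
crown 0.87 [ 0.5129 -0.2391  0.059 ] [311. 292.]
gauge16_tab 0.77 [0.2948 0.2738 0.0746] [369. 185.]
gauge16_root 0.7 [0.4481 0.4866 0.0246] [418. 239.]
crown 0.56 [ 0.5122 -0.236   0.0621] [217. 193.]
```

View pics/c5.png

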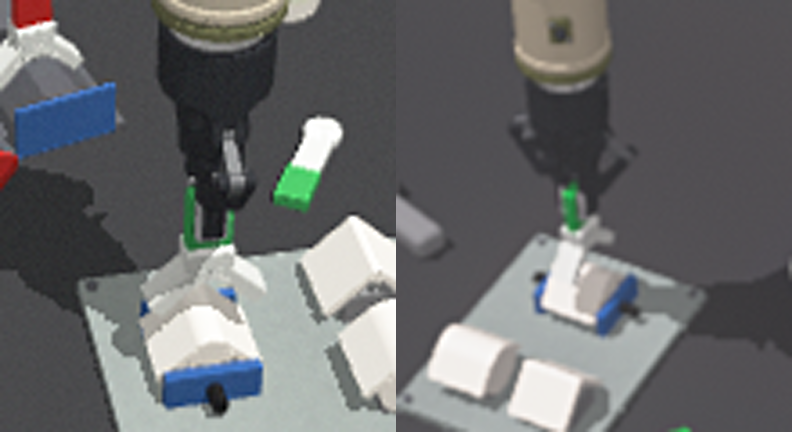

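The side crop shows the gauge over the clamped corner, with the fingers gripping the green tab. Moving 3 mm in -y, then lowering to just about contact.

Request:
move_arm(plan=[0, 0, 0, 0, -0.003, 0.015, 0.0, 0, 0, 0, 0, -0.003, 0.028, 0.0, 0, 0, 0, 0, -0.003, 0.032, 0.0, 0, 0, 0, 0, -0.003, 0.034, 0.0, 0, 0, 0, 0, -0.003, 0.036, 0.0, 0, 0, 0, 0, -0.003, 0.036, 0.0, 0, 0, 0, 0, -0.003, 0.036, 0.0])

```text
clock: 10.3
position: [0.5121, -0.2379, 0.2739]
ee_rot: [0.053, 0.999, 0.0, 0.0]
ft_force: [0.4, 0.3, -1.7]
grip_width: 0.138
grasp_force: 39.8
```

```bash
python3 - <<'E'
from h import *
o,T=obs(); print(o["clock"],T.round(4),o["ft_force"],o["torque"])
E
```

```text
10.3 [[-9.943e-01  1.066e-01  5.000e-04  5.121e-01]
 [ 1.066e-01  9.943e-01  0.000e+00 -2.379e-01]
 [-5.000e-04  1.000e-04 -1.000e+00  2.739e-01]
 [ 0.000e+00  0.000e+00  0.000e+00  1.000e+00]] [ 0.38022314  0.25003518 -1.73174377] [ 0.00030641 -0.04648695 -0.06332001]
```

There is no contact at 0.2739, where riding 4 mm high would already have touched at about 0.2765. Continuing down in 1 mm steps.

Request:
move_arm(plan=[0, 0, 0, 0, 0, 0.001, 0.0, 0, 0, 0, 0, 0, 0.002, 0.0, 0, 0, 0, 0, 0, 0.003, 0.0, 0, 0, 0, 0, 0, 0.003, 0.0, 0, 0, 0, 0, 0, 0.003, 0.0])

```text
clock: 10.92
position: [0.5124, -0.2382, 0.2727]
ee_rot: [0.053, 0.999, 0.0, 0.001]
ft_force: [-4.6, 2.3, 17.5]
grip_width: 0.137
grasp_force: 42.9
```

Contact is at 0.2727 against the expected 0.2725, so the gauge isn't riding high. I'll relieve the load, let go with a small opening, and check for rocking.

Request:
move_arm(plan=[0, 0, 0, 0, 0, -0.0015, 0.0, 0, 0, 0, 0, 0, -0.0015, 0.0, 0, 0, 0, 0, 0, -0.0015, 0.03, 0, 0, 0, 0, 0, -0.0015, 0.03, 0, 0, 0, 0, 0, -0.0015, 0.03, 0, 0, 0, 0, 0, -0.0015, 0.03])

```text
clock: 11.68
position: [0.512, -0.2378, 0.2721]
ee_rot: [0.053, 0.999, 0.0, -0.0]
ft_force: [-0.1, 0.2, -0.6]
grip_width: 0.35
grasp_force: 0.0
```

Request:
move_arm(plan=[0, 0, 0, 0, 0, -0.02, 0.03, 0, 0, 0, 0, 0, -0.06, 0.03, 0, 0, 0, 0, 0, -0.1, 0.03, 0, 0, 0, 0, 0, -0.1, 0.03, 0, 0, 0, 0, 0, -0.1, 0.03, 0, 0, 0, 0, 0, -0.1, 0.03])

```text
clock: 12.42
position: [0.5118, -0.2377, 0.3709]
ee_rot: [0.053, 0.999, 0.0, -0.001]
ft_force: [-0.1, -0.5, 0.4]
grip_width: 0.356
grasp_force: 0.0
```

```bash
python3 - <<'E'
from h import *
p=cam("wrist"); o,T=obs(); print(o["clock"],T.round(4),o["ft_force"])
tips(p,"gauge16_tab",1);tips(p,"gauge16_root",1)
q=cam("side"); r=cam("scene")
for x in(q,r):
    tips(x,"gauge16_tab",2);tips(x,"gauge16_root",2)
s=np.hstack([cv2.resize(a["color"][y0:y0+h,x0:x0+w],(int(w*k),420),interpolation=cv2.INTER_CUBIC) for a,x0,y0,w,h,k in((q,270,235,80,80,5.25),(p,190,120,180,200,2.1))])[:,:800]
cv2.imwrite("pics/c6.png",s[...,::-1])
E
```

```text
12.475 [[-9.943e-01  1.066e-01 -1.900e-03  5.118e-01]
 [ 1.066e-01  9.943e-01  5.000e-04 -2.377e-01]
 [ 1.900e-03  3.000e-04 -1.000e+00  3.710e-01]
 [ 0.000e+00  0.000e+00  0.000e+00  1.000e+00]] [ 0.37804082  0.1159153  -0.16274151]
gauge16_tab 0.64 [ 0.5123 -0.2369  0.1122] [275. 218.]
gauge16_root 0.68 [ 0.5102 -0.2354  0.0609] [277. 198.]
gauge16_tab 0.84 [0.2994 0.2717 0.0789] [191. 192.]
gauge16_tab 0.71 [0.4916 0.5996 0.072 ] [228. 138.]
gauge16_root 0.8 [ 0.5157 -0.2392  0.0604] [312. 291.]
gauge16_root 0.76 [0.4419 0.4849 0.0242] [222. 167.]
gauge16_tab 0.81 [0.4448 0.4857 0.0768] [421. 228.]
gauge16_tab 0.78 [0.4875 0.5977 0.0718] [453. 246.]
gauge16_root 0.82 [ 0.5122 -0.2412  0.0643] [215. 193.]
gauge16_root 0.82 [0.4916 0.5953 0.0277] [449. 256.]
```

View pics/c6.png

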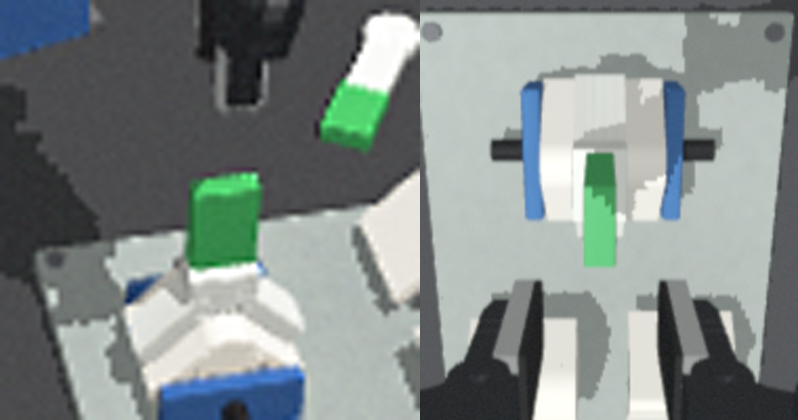

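The side crop shows the gauge released, with its tab upright by eye. The wrist crop shows it centred between the cheeks, with the tab at column 600 and the cheeks at columns 532 and 675. I'll measure the tilt by fitting the tab box to the green masks.

```bash
cat > fit.py <<'E'
from h import *
from scipy.optimize import minimize
ps=[cam("wrist"),cam("side"),cam("scene")]; ms=[]
for p in ps:
    m=cv2.inRange(cv2.cvtColor(p["color"],cv2.COLOR_RGB2HSV),(50,90,30),(78,255,255))
    n,l,st,ce=cv2.connectedComponentsWithStats(m); u=px(p,[.512,-.238,.115])
    i=1+np.argmin(np.linalg.norm(ce[1:]-u,axis=1)+1e3*(st[1:,4]<25)); ms.append((l==i)); print(st[i],u.round())
B=np.array([[x,y,z] for x in(-16,16) for y in(-6,6) for z in(-27,21)])/1000.
def cost(v,S=8):
    c=0; Rm=R.from_euler("z",v[4]).as_matrix()@R.from_euler("y",v[3]).as_matrix()
    for p,m in zip(ps,ms):
        h=cv2.convexHull(np.array([px(p,Rm@b+v[:3]) for b in B],np.float32))
        a=np.zeros((420*S//2,560*S//2),np.uint8); cv2.fillConvexPoly(a,np.round((h+.5)*S/2).astype(int),1)
        M=cv2.resize(m.astype(np.uint8),None,fx=S/2,fy=S/2,interpolation=cv2.INTER_NEAREST)
        c+=1-(a&M).sum()/(a|M).sum()
    return c
for t in(-.1,0,.1):
    r=minimize(cost,[.512,-.238,.1136,t,-.107],method="Nelder-Mead",options=dict(initial_simplex=np.array([[.512,-.238,.1136,t,-.107]]*6)+np.vstack([np.zeros(5),np.diag([.004,.004,.004,.06,.06])]),maxiter=150))
    print(r.x.round(4),round(r.fun,3))
print(manip.get_obs()["clock"])
E
python3 fit.py
```

```text
[268 192  15  53 727] [274. 217.]
[305 268  15  18 229] [311. 275.]
[211 176   8  16  87] [215. 182.]
[ 0.5126 -0.2376  0.1131 -0.053  -0.0905] 0.433
[ 0.5136 -0.2377  0.113  -0.0135 -0.0867] 0.425
[ 0.5141 -0.2375  0.1135  0.0257 -0.0619] 0.436
13.025
```

The fit gives a tilt of about -0.01 rad, far from the 0.1 rad rocking lean. The tab centre is at z = 0.113, against 0.1136 for a full seat, and at y = -0.2376, mid-edge. The gauge fits and the other two were never touched, so I'm handing in.

```bash
python3 -c "
from h import *
p=cam('side'); tips(p,'gauge6_tab',1); tips(p,'gauge26_tab',1)
print(manip.hand_in())"
```

```text
gauge6_tab 0.57 [0.4718 0.2187 0.1017] [248. 186.]
gauge26_tab 0.78 [0.4891 0.1091 0.1043] [263. 203.]
the job is handed in; nothing more can be done
None
```

The 16 mm (green) gauge fits: it sits fully down and stands upright by itself on the middle of the clamped edge, the 6 mm and 26 mm gauges are still astride the rail, and the job is handed in after about 13 s of robot time.

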